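Hold the notched counting slide home in the label reader

ROBOT

A 6-joint arm with a two-finger parallel gripper is mounted at the origin on a cart in front of the work surface, level with it; the furniture and walls round the work are solid. World frame = base frame: x ahead of the robot, y to its left, z up, the work surface at z = 0. Lengths are in mm, angles in rad, forces in N, time in s.
With the tool pointing down it reaches from about 350 to 975 mm from the base axis. Payload 7.1 kg.
Tool frame: the origin (TCP) lies midway between the tips of the shut fingers; the grasp point (between the pads) lies pinch_z behind it (pinch_z is the distance from the TCP to the grasp point, in mm); z points along the fingers, y is the line along which they close (so a half turn about z gives the same grasp; the last joint's range is limited). The gripper opens to 88 mm and grips with 3 to 60 N. Pads are 20 mm wide; open, the fingers measure 115 mm over their backs; the gripper's body (75 mm by 178 mm) begins 61 mm behind the grasp point.
Start: joints at [-1.182, 0.423, 1.63, -0, 1.089, -0.019], TCP at [247.885, -573.723, 222.675] pointing down, gripper open.
Joint ranges: [-3, 3], [-0.9, 2.11], [0.09, 2.58], [-1.31, 4.45], [0.11, 2.69], [-2.54, 2.54]. Speed limits (rad/s): [2.39, 2.39, 3.01, 3.14, 3.14, 3.14].

INTERFACE

Orientations are given as a rotation vector (axis times angle).
In Python, from workcell import get_obs, get_image, close_job, pinch_z gives the robot as it stands.
- The arm moves only by the tool jog_arm, never from a script. Its argument "commands" is a list of rows, each a list of 3 entries, a list of its own where there are three numbers: the gripper command: -1 is shut, 1 is fully open, values between are in proportion, then the shift along the tool's x, y, z as a fraction of full scale, then the turn, a rotation vector about the tool's x, y, z as a fraction of full scale. In form: [[gripper, [tx, ty, tz], [rx, ry, rz]], ...]. A call has 1 to 10 rows; each row shifts and turns the commanded pose from where the row before left it, along the tool's axes as they then stand; what a row does not reach is not made up. Full scale, the value 1, is 0.1 m for a shift and 45 degrees for a turn. A row lasts 1/10 s, in which the tool goes at most 50 mm and 8.59 degrees, less where a joint would pass 70% of its speed; a pose out of reach is approached as far as the arm can. A call with a number of a shift or a turn outside -1 to 1 is refused whole. A call with a gripper value outside its range is refused whole. The fingers move at their own pace and stop on an object; the grip force is fixed at half the most. Time passes only in rows, so rows that do not move let the fingers close. It gives the time, the measured TCP pose, the force, the opening and the grip force at its end, in the units of the state.
- get_obs(): the state, without advancing time (a new reading comes with each control period).
- get_image(name): name is "scene" or "top" or "wrist"; returns a dict with "image" (420x560x3 uint8, blue, green, red), "z_map" (420x560 float32, mm along the optical axis (not along the pixel's ray), 0 where there is no reading), "intrinsics" (3x3 intrinsics, pixels), "eye" and "orientation" of the camera in the world; the wrist camera has in their place "mount" (4x4, takes a point from camera to tool coordinates, whose origin is the TCP and whose axes are the flange's). Camera axes: x right, y down, z forward; pixel columns grow to the right and rows downward; lengths in mm; the calibration is good to about 2 mm. A picture is of the moment at which its call begins: read the wrist's pose just before it.
- close_job(): hands the job in; it is judged then, once.
The state is a dict: "t": time; "qpos": joint angles; "qvel": joint speeds; "joint_torque": joint torques, N m; "ee_pos": TCP position; "orientation": TCP orientation; "ft_force": force on the tool from outside, world axes, zero at the start; "moment": the same for the moment, N m; "width": finger opening in mm; "grasp_force": force on a finger pad.
Only numpy, scipy, OpenCV 4.12 (cv2) and the standard library are available. Lean on these libraries where they do the work, as an engineer would, in place of code of your own. Each camera call takes 0.05 s, during which the arm holds its last target. There are 200 camera calls.

TASK

Read the label of the one counting slide that has a corner notch: pick it up by its plain end, keeping its frosted label face up, and lay it on the reader's feed ledge with its notched side flush against the fence, still clear of the sprung plunger. Then slide it along the fence, notched end first, pushing gently, until the plunger is fully home, and finish while still gripping it there, because the spring pushes it out as soon as it is let go. Leave the other slides and the loose things where they are.

Things in the scene. Friction and masses are not known exactly. Their poses are not given: they have to be found in the camera images.
- notched_slide_center (a point): centre (half-way up) of the glass counting slide to be read: loose flat plate 76 x 32 x 8 mm, 45 g, clear with the last 20 mm at one end frosted (label). +x (long axis) points to the frosted end, y across the 32 mm width, z up out of the label face. A 7 x 7 mm square notch is cut from the frosted end's +y corner. Starts flat on the bench, any yaw, label face up
- notched_slide: the same slide (same origin and axes). Walls 1 mm high stand on its clear part. Grip it across the 32 mm width at its plain (-x) end, about 24 mm from its centre: nearer the middle the fingers would strike the reader's ledge and fence. Lay it down lightly: a few newtons on its free end make it pivot in the fingers
- notched_end (a point): middle of the slide's frosted, notched end face (38 mm along +x from its centre); same axes as the slide
- notched_side (a point): point on the slide's long +y side (the side that has the notch), 10 mm from its centre towards the notched end, half-way up
- plain_slide_1: another slide of the same size, frosted at its +x end, without a notch; origin at its centre; not to be disturbed
- plain_slide_2: a third slide, like plain_slide_1; not to be disturbed
- reader: white hand-fed slide reader, fixed, 75 mm high. Origin on the bench; +x = feed direction into it, y left, z up. Its end wall is x = 0; its solid body lies behind (x 0 to 107, y -84 to 40 mm). The last 22 mm before the wall (x -22 to 0) are a throat under the head: y -46 to 0 mm wide, roof underside at z = 45 mm, solid cheeks beside it (y to -82 and to 40 mm)
- home_point (a point): point on the reader's end wall (reader x = 0, y = -16, z = 34 mm): where notched_end comes when the slide lies on the ledge, flush and fully home; axes as the reader. A fixed key, 6 mm along x and 5 mm along y, fills the corner between fence and end wall: only the slide's notched corner, label up, fits over it; anything else stops 6 mm short
- fence (a point): middle of the fence's face (reader x = -21, y = 0, z = 34 mm); axes as the reader. The straight aluminium fence, 9 mm high, stands on the aluminium feed ledge; both run from x = -42 mm (front edge) to the end wall x = 0. Ledge top z = 30 mm, 60 mm wide (y -48 to 12). The fence's face is y = 0; the slide lies on its -y side
- plunger (a joint): travel of the sprung steel plunger in the end wall (10 mm wide, at reader y = -19, z = 31.5 to 37.5 mm): 0 = out, its face 8 mm before the wall (x = -8 mm); 0.008 m = fully home. The spring pushes back with about 1.8 N at first touch, 4.6 N at home, and pushes the slide out if it is let go
- lab_timer: small white timer, 64 x 64 x 18 mm, loose on the bench to the right of the reader; a bystander
- marker_a: felt marker, 135 mm long, 17 mm thick, loose to the left of the reader; a bystander
- spare_stopper: small glass stopper, 31 mm wide, 33 mm high, loose in front of the stirrer; a bystander
Not all that is in view belongs to the job. Leave any blue, orange or turquoise look-alike of the notched_slide alone.

How it is judged:
By the outcome, as a careful person would: the job done as asked, in the order asked, and still so for the second after the job is handed in, while the arm keeps its last pose, push and grip.
It also fails if it takes over 42 s, if anything falls off the work surface, if the arm or the gripper's body presses on something with over 40 N, if the wrist force passes 120 N, or if a joint passes its speed limit or range.

## Working session

There is one attempt and no reset: what is moved stays moved. The work goes in short steps, Python scripts to look and compute and a tool call to move; the robot and the scene stay as the last step left them, time stands still between calls to the robot, and variables do not carry over. Pictures are saved under pics/ and viewed, at most 10 in all, crops included, and the job is handed in when it is done.

Besides the shell and the picture viewer there is one more tool, called in YAML: its name, and indented under it one key for each argument. jog_arm: Moves the arm, as the interface text tells. Its arguments: {"type":"object","properties":{"commands":{"type":"array","items":{"type":"array"}}},"required":["commands"]}

```bash
mkdir -p pics; ls; python3 - <<'E'
from workcell import get_obs,get_image,pinch_z
import cv2,numpy as np
print(pinch_z); print(get_obs())
for n in("scene","top"):
    d=get_image(n); cv2.imwrite(f"pics/{n}0.png",d["image"]); np.savez(f"{n}0.npz",**d)
    print(n,d["intrinsics"],d["eye"],d["orientation"])
E
```

```text
pics
18.700000000000003
{'t': 0.0, 'qpos': array([-1.18199753e+00,  4.23831485e-01,  1.63070639e+00, -3.69574193e-05,
        1.08860396e+00, -1.89755180e-02]), 'qvel': array([-0.00090411, -0.00092145, -0.00077478,  0.0025512 ,  0.00041676,
       -0.00068702]), 'joint_torque': array([-7.05277562e-04, -5.44627833e+01, -2.73675835e+01,  6.43365341e-02,
        2.27266556e-02, -1.19720248e-04]), 'ee_pos': array([ 247.66665988, -573.21371744,  221.90110795]), 'orientation': array([-3.07502975e+00, -6.35821081e-01,  4.97708364e-04]), 'ft_force': array([-0.18126661, -0.91983203,  0.15061392]), 'moment': array([0.02675065, 0.02640359, 0.01192704]), 'grasp_force': 0.0, 'width': 87.89382590028718}
scene [[460.65956341   0.         272.60181274]
 [  0.         460.65956341 205.93003986]
 [  0.           0.           1.        ]] [-158.65420787 -919.65009235  921.63829457] [-2.12600664  0.72785738 -0.36623069]
top [[491.51145423   0.         276.06946131]
 [  0.         491.51145423 214.74877922]
 [  0.           0.           1.        ]] [ 417.61226997  -18.64777515 1198.59960098] [-2.13133242  2.17922153 -0.097805  ]
```

View pics/top0.png

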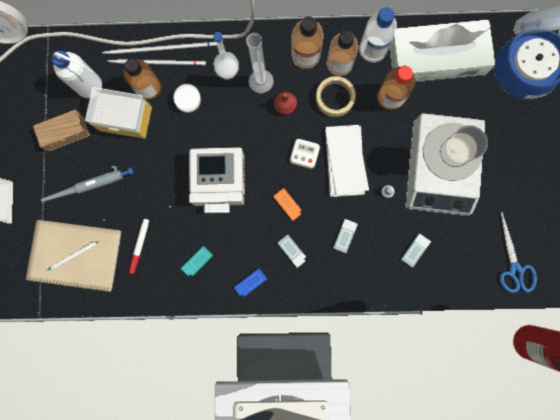

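View pics/scene0.png

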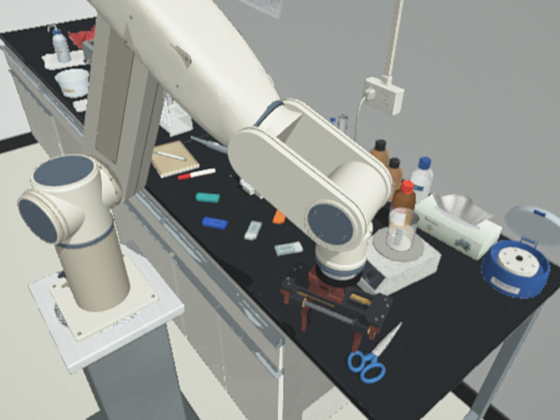

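The top view shows three white slides at about (292,250), (346,236) and (416,250). The reader is at (217,175), with its ledge near (216,208). I'll enlarge these to find the notch and measure them.

```bash
cat > h.py <<'E'
import numpy as np,cv2
from scipy.spatial.transform import Rotation as R
def cast(px,K,eye,Rm,z):
    px=np.atleast_2d(px).astype(float)
    d=np.c_[px,np.ones(len(px))]@np.linalg.inv(K).T@Rm.T
    return eye+d*((z-eye[2])/d[:,2])[:,None]
def load(f):
    d=np.load(f); return d["image"],d["z_map"],d["intrinsics"],d["eye"],R.from_rotvec(d["orientation"]).as_matrix()
E
python3 - <<'E'
from h import *
im,zm,K,eye,Rm=load("top0.npz")
c=[cv2.resize(im[y-25:y+25,x-25:x+25],(260,260),interpolation=cv2.INTER_CUBIC) for x,y in((292,250),(346,236),(416,250))]
c2=cv2.resize(im[140:220,180:255],(780,832)[::1] if 0 else (300,320),interpolation=cv2.INTER_CUBIC)
cv=np.zeros((580,780,3),np.uint8); cv[:260]=np.hstack(c); cv[260:580,:300]=c2
cv2.imwrite("pics/crop1.png",cv)
m=(im.min(2)>90).astype(np.uint8)
n,l,s,ce=cv2.connectedComponentsWithStats(m)
for i in range(1,n):
    if 60<s[i,4]<1000 and 190<ce[i][1]<280 and 190<ce[i][0]<450:
        p=np.argwhere(l==i)[:,::-1]
        w=cast(p,K,eye,Rm,8)[:,:2].astype(np.float32)
        r=cv2.minAreaRect(w); print(ce[i],s[i,4],r)
# reader depth-derived heights
P=None
v,u=np.mgrid[140:225,175:260]; z=zm[140:225,175:260]
pc=np.stack([(u-K[0,2])*z/K[0,0],(v-K[1,2])*z/K[1,1],z],-1)@Rm.T+eye
for lo,hi in((60,85),(22,45)):
    q=pc[(pc[...,2]>lo)&(pc[...,2]<hi)]; print(lo,len(q),q[:,2].mean(),cv2.minAreaRect(q[:,:2].astype(np.float32)))
E
```

```text
[387.91366906 191.        ] 139 ((601.5952758789062, -270.8899841308594), (29.142105102539062, 29.80758285522461), 87.44230651855469)
[345.19189765 235.41364606] 469 ((495.440185546875, -162.9307098388672), (35.28491973876953, 78.62520599365234), 66.83074188232422)
[292.04139434 250.62091503] 459 ((461.68560791015625, -33.79029083251953), (78.28535461425781, 35.046966552734375), 37.26751708984375)
[415.82268041 249.86185567] 485 ((456.6141052246094, -331.1774597167969), (36.053157806396484, 78.99681091308594), 53.2441520690918)
60 2855 70.91305967050951 ((641.5277099609375, 141.10699462890625), (123.18829345703125, 130.9331512451172), 89.79325103759766)
22 298 31.61918845642639 ((609.0634765625, 111.98493957519531), (82.79077911376953, 171.6013641357422), 44.369239807128906)
```

View pics/crop1.png

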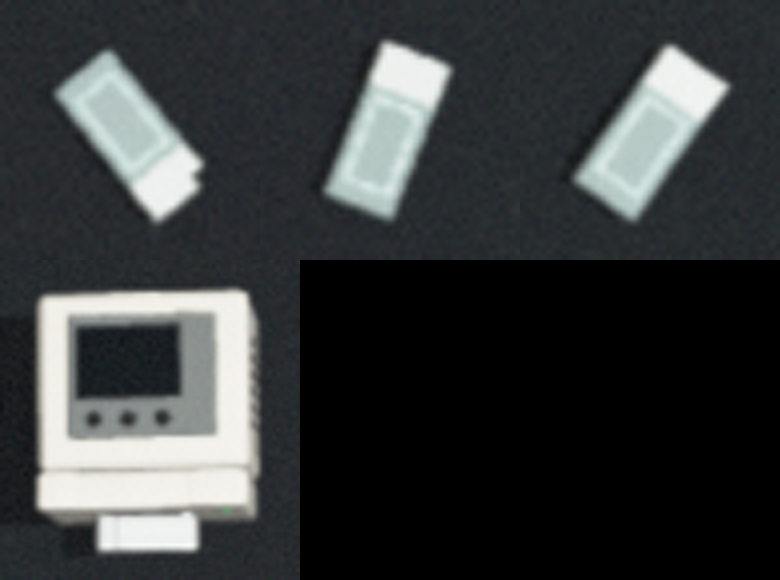

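The top-row crops show the notched slide is the left one, at px (292,250) in the full image. Its frosted end points lower-right, and the notch is on the upper-right corner at crop (195,172), which matches the +y corner. The reader faces the robot, with its ledge at crop (148,532) and the fence strip on its left. Next I move above the notched slide.

jog_arm:
  commands:
    - [1, [0.33, -0.32, 0], [0, 0, 0]]
    - [1, [0.33, -0.32, 0], [0, 0, 0]]
    - [1, [0.33, -0.32, 0], [0, 0, 0]]
    - [1, [0.33, -0.32, 0], [0, 0, 0]]
    - [1, [0.33, -0.32, 0], [0, 0, 0]]
    - [1, [0.33, -0.32, 0], [0, 0, 0]]
    - [1, [0.33, -0.32, 0], [0, 0, 0]]
    - [1, [0.33, -0.32, 0], [0, 0, 0]]
    - [1, [0.33, -0.32, 0], [0, 0, 0]]
    - [1, [0.33, -0.32, 0], [0, 0, 0]]

```text
t: 1.1
ee_pos: [424.1, -147.3, 222.7]
orientation: [3.077, 0.636, -0.0]
ft_force: [0.6, -0.4, -0.6]
width: 87.8
grasp_force: 0.0
```

jog_arm:
  commands:
    - [1, [0.33, -0.32, 0], [0, 0, 0]]
    - [1, [0.33, -0.32, 0], [0, 0, 0]]
    - [0.3, [0.33, -0.32, 0], [0, 0, 0]]
    - [0.3, [0, 0, 0], [0, 0, -0.155]]
    - [0.3, [0, 0, 0], [0, 0, -0.155]]
    - [0.3, [0, 0, 0], [0, 0, 0]]
    - [0.3, [0, 0, 0], [0, 0, 0]]

```text
t: 1.8
ee_pos: [476.5, -21.7, 222.5]
orientation: [-2.978, -1.0, 0.001]
ft_force: [-0.3, 0.4, -0.1]
width: 57.4
grasp_force: 0.0
```

```bash
cat >> h.py <<'E'
def wrist(tag):
    from workcell import get_obs,get_image
    o=get_obs(); d=get_image("wrist")
    T=np.eye(4); T[:3,:3]=R.from_rotvec(o["orientation"]).as_matrix(); T[:3,3]=o["ee_pos"]
    C=T@d["mount"]
    cv2.imwrite(f"pics/{tag}.png",d["image"])
    np.savez(tag+".npz",image=d["image"],z_map=d["z_map"],intrinsics=d["intrinsics"],eye=C[:3,3],orientation=R.from_matrix(C[:3,:3]).as_rotvec(),pos=o["ee_pos"],ori=o["orientation"])
    return o,d,C
def todelta(o,dw): return R.from_rotvec(o["orientation"]).inv().apply(dw)
def yaw(o):
    M=R.from_rotvec(o["orientation"]).as_matrix(); return np.degrees(np.arctan2(M[1,0],M[0,0])),M[:,2]
E
python3 - <<'E'
from h import *
o,d,C=wrist("w1"); print(o["ee_pos"],yaw(o),o["width"],o["qpos"],o["t"]); print(d["mount"],C,d["intrinsics"])
E
```

```text
[476.51678591 -21.72731361 222.49110893] (np.float64(37.12901687012702), array([-4.46416731e-04,  3.31088450e-05, -9.99999900e-01])) 57.43269283724737 [-7.05151334e-02  2.05255722e-01  1.94824869e+00  1.88394287e-06
  9.88535886e-01  8.52256614e-01] 1.8
[[ 7.54792148e-04 -9.60011956e-01 -2.79957989e-01  7.84431271e+01]
 [ 9.99999691e-01  7.85838457e-04  1.34877916e-06  8.35955460e-01]
 [ 2.18706910e-04 -2.79957903e-01  9.60012252e-01 -1.61892149e+02]
 [ 0.00000000e+00  0.00000000e+00  0.00000000e+00  1.00000000e+00]] [[ 6.04213228e-01 -7.64797374e-01 -2.23632179e-01  5.39634652e+02]
 [-7.96822508e-01 -5.80110350e-01 -1.68955237e-01  2.49500346e+01]
 [-5.14819729e-04  2.80280143e-01 -9.59918109e-01  3.84356643e+02]
 [ 0.00000000e+00  0.00000000e+00  0.00000000e+00  1.00000000e+00]] [[316.16193001   0.         281.65475085]
 [  0.         316.16193001 209.52566684]
 [  0.           0.           1.        ]]
```

View pics/w1.png

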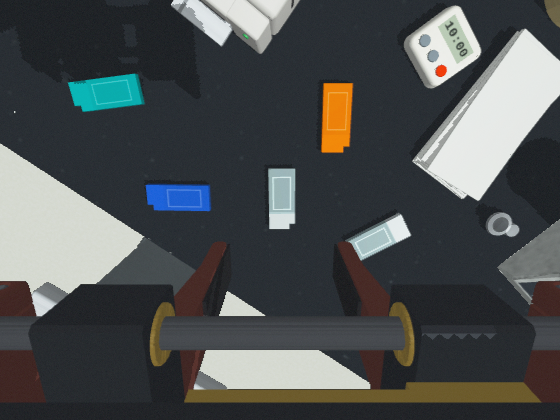

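The notched slide is at px (282,198) between the fingers, with its frosted end and notch at the bottom; it is the only white one with a notch. I'll measure it from this view.

```bash
python3 - <<'E'
from h import *
im,zm,K,eye,Rm=load("w1.npz")
m=(im.min(2)>90).astype(np.uint8); m[:150]=0;m[245:]=0;m[:,:240]=0;m[:,320:]=0
n,l,s,ce=cv2.connectedComponentsWithStats(m); i=1+s[1:,4].argmax()
p=np.argwhere(l==i)[:,::-1]; w=cast(p,K,eye,Rm,8)[:,:2].astype(np.float32)
r=cv2.minAreaRect(w); print(s[i],r,np.round(cv2.boxPoints(r)))
pz=zm[l==i]; print("z",eye[2]+np.median([(Rm@(np.linalg.inv(K)@[u,v,1]*zm[v,u]))[2] for u,v in p]))
E
```

```text
[ 268  169   27   60 1543] ((462.1213684082031, -32.996177673339844), (74.91876983642578, 31.513137817382812), 37.569114685058594) [[423. -43.]
 [442. -68.]
 [501. -23.]
 [482.   2.]]
z 7.898585783361341
```

jog_arm:
  commands:
    - [0.3, [0, 0, 0], [0, 0, -0.19]]
    - [0.3, [0, 0, 0], [0, 0, -0.19]]
    - [0.3, [0, 0, 0], [0, 0, -0.19]]
    - [0.3, [0, 0, 0], [0, 0, -0.19]]
    - [0.3, [0, 0, 0], [0, 0, -0.19]]
    - [0.3, [0, 0, 0], [0, 0, -0.19]]
    - [0.3, [0, 0, 0], [0, 0, -0.19]]
    - [0.3, [0, 0, 0], [0, 0, -0.19]]
    - [0.3, [0, 0, 0], [0, 0, -0.19]]
    - [0.3, [0, 0, 0], [0, 0, -0.19]]

```text
t: 2.85
ee_pos: [476.6, -22.2, 222.7]
orientation: [-1.5, -2.76, -0.0]
ft_force: [-0.0, -0.8, 0.2]
width: 57.0
grasp_force: 0.0
```

jog_arm:
  commands:
    - [0.3, [0, 0, 0], [0, 0, -0.19]]
    - [0.3, [0, 0, 0], [0, 0, -0.19]]
    - [0.3, [0, 0, 0], [0, 0, -0.19]]
    - [0.3, [0, 0, 0], [0, 0, -0.19]]
    - [0.3, [0, 0, 0], [0, 0, -0.19]]
    - [0.3, [0, 0, 0], [0, 0, -0.19]]
    - [0.3, [0, 0, 0], [0, 0, -0.19]]
    - [0.3, [0, 0, 0], [0, 0, -0.19]]
    - [0.3, [0, 0, 0], [0, 0, -0.19]]
    - [0.3, [0, 0, 0], [0, 0, -0.19]]

```text
t: 3.85
ee_pos: [476.6, -22.2, 222.7]
orientation: [0.772, -3.045, -0.0]
ft_force: [0.4, 0.2, -0.1]
width: 56.5
grasp_force: 0.0
```

jog_arm:
  commands:
    - [0.3, [0, 0, 0], [0, 0, -0.19]]
    - [0.3, [0, 0, 0], [0, 0, -0.02]]
    - [0.3, [0, 0, 0.45], [0, 0, 0]]
    - [0.3, [0, 0, 0.45], [0, 0, 0]]
    - [0.3, [0, 0, 0.4], [0, 0, 0]]
    - [0.3, [0, 0, 0], [0, 0, 0]]
    - [0.3, [0, 0, 0], [0, 0, 0]]

```text
t: 4.55
ee_pos: [476.6, -21.9, 92.9]
orientation: [1.012, -2.973, -0.001]
ft_force: [1.0, -0.6, 0.7]
width: 56.9
grasp_force: 0.0
```

```bash
python3 - <<'E'
from h import *
o,d,C=wrist("w2"); print(o["ee_pos"],yaw(o),o["width"],o["qpos"],o["t"])
im,zm,K,eye,Rm=load("w2.npz")
m=(im.min(2)>90).astype(np.uint8)
n,l,s,ce=cv2.connectedComponentsWithStats(m)
for i in range(1,n):
  if s[i,4]>800:
    p=np.argwhere(l==i)[:,::-1]; w=cast(p,K,eye,Rm,8)[:,:2].astype(np.float32)
    print(s[i],cv2.minAreaRect(w))
print(todelta(o,np.array([481,-18.8,2])-o["ee_pos"]))
E
```

```text
[476.57951623 -21.89886182  92.85864765] (np.float64(-142.4102815908925), array([-1.58646882e-03,  1.06226674e-04, -9.99998736e-01])) 56.85626270418559 [-7.08595084e-02  4.20231374e-01  2.03416509e+00 -1.00098243e-05
  6.88786200e-01 -2.29771183e+00] 4.55
[  439     5   121   166 10237] ((311.79144287109375, 56.66643524169922), (117.10591888427734, 83.214111328125), 51.351619720458984)
[  66   78  110   89 4726] ((494.90087890625, -161.78546142578125), (33.21549987792969, 78.16706085205078), 66.62413024902344)
[ 262  143   42   94 3728] ((462.14996337890625, -33.227455139160156), (76.06744384765625, 32.394325256347656), 37.49374771118164)
[   0  187  100  130 7515] ((639.87158203125, -167.5711669921875), (98.81805419921875, 82.37279510498047), 2.211857318878174)
[ 166  321  239   28 6305] ((567.1926879882812, 51.077545166015625), (29.150114059448242, 220.48226928710938), 37.57215118408203)
[ 276  360   94   30 1557] ((580.5552978515625, 107.66000366210938), (34.05544662475586, 90.48435974121094), 37.5579833984375)
[-5.50143101 -0.33654238 90.85184902]
```

View pics/w2.png

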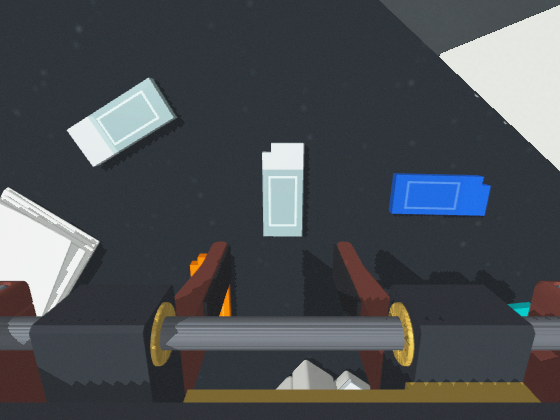

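The notched slide is at px (283,190), frosted and notched end up, aligned between the fingers. It measures 76.1 x 32.4 mm, as it should. I'll descend and grip.

jog_arm:
  commands:
    - [0.3, [-0.057, -0.004, 0.3], [0, 0, 0]]
    - [0.3, [0, 0, 0.3], [0, 0, 0]]
    - [0.3, [0, 0, 0.2], [0, 0, 0]]
    - [0.3, [0, 0, 0.08], [0, 0, 0]]
    - [0.3, [0, 0, 0.02], [0, 0, 0]]
    - [0.3, [0, 0, 0], [0, 0, 0]]
    - [0.3, [0, 0, 0], [0, 0, 0]]

```text
t: 5.3
ee_pos: [482.6, -18.6, 4.0]
orientation: [-1.016, 2.971, -0.001]
ft_force: [0.4, -0.4, 0.7]
width: 56.8
grasp_force: 0.0
```

```bash
python3 - <<'E'
from h import *
from workcell import get_obs
o=get_obs(); print(o["ee_pos"],o["ft_force"],yaw(o)); print(todelta(o,np.array([481.2,-18.6,2])-o["ee_pos"]))
E
```

```text
[482.58794915 -18.6006307    4.03879411] [ 0.42154887 -0.42782038  0.73432079] (np.float64(-142.2523729114101), array([ 2.44995791e-03, -1.35825278e-04, -9.99996990e-01]))
[1.10086419 0.85345214 2.03538747]
```

jog_arm:
  commands:
    - [0.3, [0.01, 0.006, 0.018], [0, 0, 0]]
    - [0.3, [0, 0, 0], [0, 0, 0]]
    - [-0.4, [0, 0, 0], [0, 0, 0]]
    - [-0.4, [0, 0, 0], [0, 0, 0]]
    - [-0.4, [0, 0, 0], [0, 0, 0]]
    - [-0.4, [0, 0, 0], [0, 0, 0]]
    - [-0.4, [0, 0, 0], [0, 0, 0]]

```text
t: 6.0
ee_pos: [480.3, -18.7, 0.9]
orientation: [1.017, -2.972, -0.0]
ft_force: [-0.3, -0.3, 0.3]
width: 31.9
grasp_force: 30.0
```

jog_arm:
  commands:
    - [-0.4, [0, 0, -0.1], [0, 0, 0]]
    - [-0.4, [0, 0, -0.4], [0, 0, 0]]
    - [-0.4, [0, 0, -0.4], [0, 0, 0]]
    - [-0.4, [0, 0, -0.1], [0, 0, 0.19]]
    - [-0.4, [0, 0, 0], [0, 0, 0.19]]
    - [-0.4, [0, 0, 0], [0, 0, 0.19]]
    - [-0.4, [0, 0, 0], [0, 0, 0.19]]
    - [-0.4, [0, 0, 0], [0, 0, 0.19]]
    - [-0.4, [0, 0, 0], [0, 0, 0.19]]
    - [-0.4, [0, 0, 0], [0, 0, 0.19]]

```text
t: 7.0
ee_pos: [480.2, -18.6, 101.5]
orientation: [0.611, 3.081, 0.0]
ft_force: [-1.4, 0.0, -0.6]
width: 31.5
grasp_force: 30.0
```

jog_arm:
  commands:
    - [-0.4, [0, 0, 0], [0, 0, 0.19]]
    - [-0.4, [0, 0, 0], [0, 0, 0.19]]
    - [-0.4, [0, 0, 0], [0, 0, 0.19]]
    - [-0.4, [0, 0, 0], [0, 0, 0.19]]
    - [-0.4, [0, 0, 0], [0, 0, 0.19]]
    - [-0.4, [0, 0, 0], [0, 0, 0.19]]
    - [-0.4, [0, 0, 0], [0, 0, 0.19]]
    - [-0.4, [0, 0, 0], [0, 0, 0.19]]
    - [-0.4, [0, 0, 0], [0, 0, 0.19]]
    - [-0.4, [0, 0, 0], [0, 0, 0.19]]

```text
t: 8.0
ee_pos: [480.2, -18.7, 101.5]
orientation: [2.54, 1.848, 0.0]
ft_force: [-0.3, 0.5, -0.5]
width: 31.3
grasp_force: 30.0
```

jog_arm:
  commands:
    - [-0.4, [0, 0, 0], [0, 0, 0.19]]
    - [-0.4, [0, 0, 0], [0, 0, 0.19]]
    - [-0.4, [0, 0, 0], [0, 0, 0.19]]
    - [-0.4, [0, 0, 0], [0, 0, 0.19]]
    - [-0.4, [0, 0, 0], [0, 0, 0.19]]
    - [-0.4, [0, 0, 0], [0, 0, 0.19]]
    - [-0.4, [0, 0, 0], [0, 0, 0.19]]
    - [-0.4, [0, 0, 0], [0, 0, 0.19]]
    - [-0.4, [0, 0, 0], [0, 0, 0.09]]
    - [-0.4, [0, 0, 0], [0, 0, 0]]

```text
t: 9.0
ee_pos: [480.3, -18.7, 101.4]
orientation: [3.142, -0.002, 0.0]
ft_force: [-0.0, -0.6, -0.9]
width: 31.4
grasp_force: 30.0
```

```bash
python3 - <<'E'
from h import *
from workcell import get_obs
o=get_obs(); print(o["ee_pos"],o["ft_force"],yaw(o),o["qpos"],o["t"],o["width"])
im,zm,K,eye,Rm=load("top0.npz")
print(cast([[204.5,212.5],[229.5,212.5],[209.5,212.5]],K,eye,Rm,30), cast([[204.5,206],[229.5,206]],K,eye,Rm,30))
m=(im[205:218,195:240].min(2)); print(m[:, ::1][3:6]); print(m[:,20])
E
```

```text
[480.26031821 -18.66162318 101.41722709] [-0.00162339 -0.64493074 -0.94707115] (np.float64(-0.06101166249856924), array([ 2.72775952e-04, -3.05936031e-05, -9.99999962e-01])) [-6.35913382e-02  4.07566009e-01  2.02428914e+00 -2.02590203e-05
  7.09463340e-01  1.50828522e+00] 9.0 31.405875625882825
[[556.70164912 174.63924141  30.        ]
 [555.2900453  114.49643666  30.        ]
 [556.41908728 162.60040903  30.        ]] [[572.43709495 174.56008344  30.        ]
 [571.00661385 114.32912743  30.        ]]
[[ 31  28  28  26  28  27  21  29  60 140 214 234 236 230 229 239 240 240
  241 240 240 241 239 240 240 240 240 239 239 240 239 240 238 222 146  62
   40  40  37  41  35  38  37  39  41]
 [ 37  30  23  30  29  24  26  23  59 141 217 236 237 231 228 237 238 238
  238 239 239 237 237 238 238 238 238 238 239 238 237 239 237 218 145  60
   38  43  41  39  40  38  40  38  38]
 [ 31  27  24  29  24  32  25  27  62 141 217 237 238 231 229 237 239 240
  240 240 240 239 240 239 239 238 240 239 239 239 238 239 238 222 148  59
   37  40  41  41  43  38  42  40  39]]
[236 240 240 240 239 240 238 164  71  37  40  38  38]
```

jog_arm:
  commands:
    - [-0.4, [0, -0.39, 0], [0, 0, 0]]
    - [-0.4, [0, -0.39, 0], [0, 0, 0]]
    - [-0.4, [0, -0.4, 0], [0, 0, 0]]
    - [-0.4, [0, -0.4, 0.2], [0, 0, 0]]
    - [-0.4, [0, 0, 0.1], [0, 0, 0]]
    - [-0.4, [0, 0, 0], [0, 0, 0]]
    - [-0.4, [0, 0, 0], [0, 0, 0]]

```text
t: 9.7
ee_pos: [480.1, 138.7, 71.0]
orientation: [3.141, 0.0, -0.001]
ft_force: [-0.5, 0.9, -1.1]
width: 31.6
grasp_force: 30.0
```

```bash
python3 - <<'E'
from h import *
o,d,C=wrist("w3"); print(o["ee_pos"],o["ft_force"],yaw(o),o["width"],o["qpos"],o["t"])
E
```

```text
[480.10353834 138.68870923  70.95622959] [-0.45396727  0.94543092 -1.10841328] (np.float64(0.009160221984299702), array([-8.50615259e-04, -3.67265453e-04, -9.99999571e-01])) 31.57137415765549 [ 2.57488021e-01  4.85149345e-01  1.99364359e+00 -2.24895864e-04
  6.63715832e-01  1.82830153e+00] 9.7
```

View pics/w3.png

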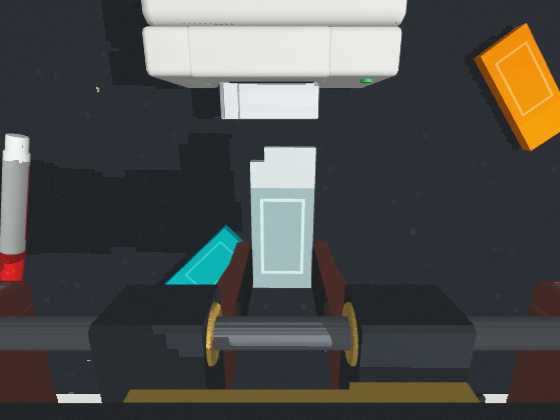

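The held slide spans px (250..316, 147..288), level, with the notch at its upper-left. The ledge is at (221..319, 83..118), with the fence strip on its left at x 221–240. Next I measure both precisely.

```bash
python3 - <<'E'
from h import *
im,zm,K,eye,Rm=load("w3.npz"); g=im.min(2).astype(float)
pos=np.load("w3.npz")["pos"]
def edge_h(cols,r0,r1,sign): # row of strongest gradient, subpixel
    out=[]
    for c in cols:
        d=np.diff(g[r0:r1,c])*sign; k=d.argmax(); a=d[max(k-2,0):k+3].clip(0); out.append([c,r0+(a*np.arange(max(k-2,0),max(k-2,0)+len(a))).sum()/a.sum()+.5])
    return np.array(out)
def edge_v(rows,c0,c1,sign):
    out=[]
    for r in rows:
        d=np.diff(g[r,c0:c1])*sign; k=d.argmax(); a=d[max(k-2,0):k+3].clip(0); out.append([c0+(a*np.arange(max(k-2,0),max(k-2,0)+len(a))).sum()/a.sum()+.5,r])
    return np.array(out)
def rep(n,p,z,ax):
    w=cast(p,K,eye,Rm,z)[:,:2]; a=np.polyfit(w[:,1-ax],w[:,ax],1); print(n,"coord",np.median(w[:,ax]).round(2),"slope deg",np.degrees(np.arctan(a[0])).round(2),"std",np.std(w[:,ax]-np.polyval(a,w[:,1-ax])).round(2))
rep("ledge front z30",edge_h(range(245,314),105,130,-1),30,0)
rep("ledge right z30",edge_v(range(95,114),305,330,-1),30,1)
rep("fence left z39",edge_v(range(92,114),210,230,1),39,1)
rep("fence front z39",edge_h(range(225,236),105,130,-1),39,0)
zt=pos[2]+7.1
rep("slide left",edge_v(range(175,225),235,262,1),zt,1)
rep("slide right",edge_v(range(165,225),305,330,-1),zt,1)
rep("slide end",edge_h(range(270,312),135,160,1),zt,0)
print(g[105,216:248])
rep("head left z75",edge_v(range(32,65),130,160,1),75,1)
def h(u,v): return eye+Rm@(np.linalg.inv(K)@[u,v,1]*zm[v,u])
for q in((230,105),(280,105),(290,170),(285,280),(270,40),(270,75)): print(q,h(*q).round(1))
E
```

```text
ledge front z30 coord 557.95 slope deg -0.07 std 0.01
ledge right z30 coord 116.97 slope deg 0.75 std 0.03
fence left z39 coord 174.92 slope deg 1.75 std 0.51
fence front z39 coord 557.9 slope deg 0.13 std 0.01
slide left coord 154.87 slope deg -0.32 std 0.04
slide right coord 122.8 slope deg -0.38 std 0.04
slide end coord 545.21 slope deg 0.44 std 0.02
[ 37.  32.  34.  34. 100. 148. 155. 156. 180. 223. 225. 226. 226. 226.
 226. 226. 227. 227. 226. 226. 226. 234. 185. 182. 223. 227. 227. 227.
 226. 227. 228. 228.]
head left z75 coord 201.5 slope deg 0.15 std 0.07
(230, 105) [565.5 169.1  39.3]
(280, 105) [565.9 140.1  30.1]
(290, 170) [533.8 135.   78.1]
(285, 280) [474.  137.2  78.9]
(270, 40) [593.1 144.5  70. ]
(270, 75) [578.1 144.7  70.1]
```

jog_arm:
  commands:
    - [-0.4, [0.1, 0, 0], [0, 0, -0.01]]
    - [-0.4, [0.17, -0.04, 0], [0, 0, 0]]
    - [-0.4, [0, -0.04, 0.2], [0, 0, 0]]
    - [-0.4, [0, 0, 0.1], [0, 0, 0]]
    - [-0.4, [0, 0, 0.05], [0, 0, 0]]
    - [-0.4, [0, 0, 0], [0, 0, 0]]
    - [-0.4, [0, 0, 0], [0, 0, 0]]
    - [-0.4, [0, 0, 0], [0, 0, 0]]

```text
t: 10.55
ee_pos: [507.7, 147.4, 36.4]
orientation: [-3.141, -0.011, -0.001]
ft_force: [0.0, 0.7, -0.9]
width: 31.5
grasp_force: 30.0
```

```bash
cat > m.py <<'E'
from h import *
import sys
def meas(tag,yl=(None)):
    o,d,C=wrist(tag); im,zm,K,eye,Rm=load(tag+".npz"); g=im.min(2).astype(float)
    print(o["ee_pos"].round(2),o["ft_force"].round(2),o["moment"].round(3),round(yaw(o)[0],2),o["t"])
    iv=lambda p,z: np.array([K@(Rm.T@(np.array([*p,z])-eye))]).ravel()
    for n,p,z in (("ledge fr",(557.95,140),30),("fence face",(563,165),39),("fence foot",(563,165),30),("slide L",(o["ee_pos"][0]+50,o["ee_pos"][1]+16),o["ee_pos"][2]+7.1),("end",(o["ee_pos"][0]+65,o["ee_pos"][1]),o["ee_pos"][2]+7.1)):
        q=iv(p,z); print(n,(q[:2]/q[2]).round(1))
meas(sys.argv[1])
E
python3 m.py w4; python3 -c "
import cv2;i=cv2.imread('pics/w4.png')[40:240,160:400];cv2.imwrite('pics/w4c.png',cv2.resize(i,None,fx=3,fy=3,interpolation=cv2.INTER_CUBIC))"
```

```text
[507.67 147.43  36.41] [ 0.02  0.71 -0.89] [ 0.035  0.036 -0.014] 0.42 10.55
ledge fr [296.9 172.4]
fence face [248.3 165.1]
fence foot [250.  162.6]
slide L [250.8 177.2]
end [283.4 146.7]
```

View pics/w4c.png

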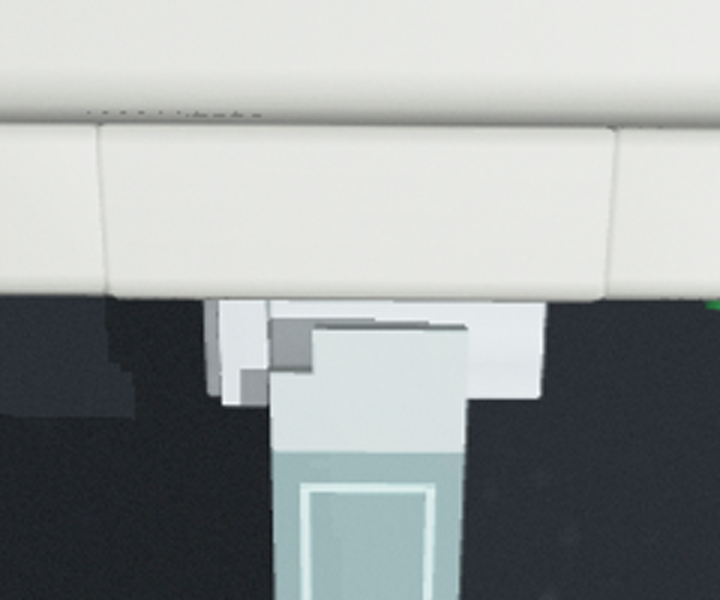

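The slide's left edge (crop x 271) is just clear of the fence face (crop x 268). The label is up, the notch is at the upper-left, and the end is short of the throat. I'll lower it gently.

jog_arm:
  commands:
    - [-0.4, [0, 0, 0.02], [0, 0, 0]]
    - [-0.4, [0, 0, 0.015], [0, 0, 0]]
    - [-0.4, [0, 0, 0], [0, 0, 0]]
    - [-0.4, [0, 0, 0], [0, 0, 0]]

```text
t: 11.0
ee_pos: [507.3, 147.5, 32.3]
orientation: [3.142, 0.011, -0.0]
ft_force: [0.2, -0.0, 0.2]
width: 31.6
grasp_force: 30.0
```

jog_arm:
  commands:
    - [-0.4, [0, 0, 0.005], [0, 0, 0]]
    - [-0.4, [0, 0, 0], [0, 0, 0]]

```text
t: 11.2
ee_pos: [507.3, 147.5, 31.8]
orientation: [3.142, 0.011, -0.0]
ft_force: [-0.1, 0.0, -0.7]
width: 31.8
grasp_force: 30.0
```

```bash
python3 -c "
from workcell import get_obs
o=get_obs();print(o['ee_pos'],o['ft_force'],o['moment'])"
```

```text
[507.31065154 147.45430591  31.83281567] [-0.08634523  0.04193946 -0.71552029] [0.01956928 0.01354653 0.02021842]
```

jog_arm:
  commands:
    - [-0.4, [0, 0, 0.005], [0, 0, 0]]
    - [-0.4, [0, 0, 0], [0, 0, 0]]

```text
t: 11.4
ee_pos: [507.3, 147.5, 31.3]
orientation: [3.142, 0.011, -0.0]
ft_force: [1.2, -0.6, -0.2]
width: 31.7
grasp_force: 30.0
```

```bash
cat > f.py <<'E'
from workcell import get_obs
o=get_obs();print(o['t'],o['ee_pos'].round(2),o['ft_force'].round(2),o['moment'].round(3))
E
python3 f.py
```

```text
11.4 [507.32 147.46  31.32] [ 1.17 -0.63 -0.19] [ 0.048 -0.015  0.067]
```

jog_arm:
  commands:
    - [-0.4, [0, 0, 0.004], [0, 0, 0]]
    - [-0.4, [0, 0, 0], [0, 0, 0]]

```text
t: 11.6
ee_pos: [507.4, 147.5, 30.9]
orientation: [-3.142, -0.011, 0.0]
ft_force: [0.2, 0.5, -0.8]
width: 31.5
grasp_force: 30.0
```

```bash
python3 f.py
```

```text
11.6 [507.36 147.48  30.94] [ 0.16  0.52 -0.83] [ 0.078  0.041 -0.007]
```

jog_arm:
  commands:
    - [-0.4, [0, 0, 0.004], [0, 0, 0]]
    - [-0.4, [0, 0, 0], [0, 0, 0]]

```text
t: 11.8
ee_pos: [507.3, 147.5, 30.5]
orientation: [3.142, 0.011, -0.0]
ft_force: [0.5, -0.6, -1.0]
width: 31.7
grasp_force: 30.0
```

```bash
python3 f.py
```

```text
11.8 [507.34 147.46  30.53] [ 0.5  -0.6  -0.99] [0.008 0.029 0.04 ]
```

jog_arm:
  commands:
    - [-0.4, [0, 0, 0.003], [0, 0, 0]]
    - [-0.4, [0, 0, 0], [0, 0, 0]]

```text
t: 12.0
ee_pos: [507.3, 147.5, 30.3]
orientation: [-3.142, -0.011, 0.0]
ft_force: [0.1, -1.4, 0.1]
width: 31.5
grasp_force: 30.0
```

```bash
python3 f.py
```

```text
12.0 [507.35 147.45  30.25] [ 0.11 -1.42  0.09] [ 0.011 -0.006 -0.012]
```

```bash
cat > dz.py <<'E'
from h import *
import sys
o,d,C=wrist(sys.argv[1]); im,zm,K,eye,Rm=load(sys.argv[1]+".npz")
v,u=np.mgrid[0:420,0:560]; P=np.stack([(u-K[0,2])*zm/K[0,0],(v-K[1,2])*zm/K[1,1],zm],-1)@Rm.T+eye
x,y,z=P[...,0],P[...,1],P[...,2]; t=o["ee_pos"]
print(t.round(2),o["ft_force"].round(2))
def band(n,x0,x1,y0,y1,z0,z1):
    k=(x>x0)&(x<x1)&(y>y0)&(y<y1)&(z>z0)&(z<z1)&(zm>0)
    print(n,k.sum(),z[k].mean().round(2) if k.any() else None,x[k].min().round(1),x[k].max().round(1),y[k].min().round(1),y[k].max().round(1))
for a in (-10,5,20,35,45,58): band(f"slide +{a}",t[0]+a-2,t[0]+a+2,t[1]-15,t[1]+8,t[2]+2,t[2]+14)
band("ledge R",559,577,118,129,24,36); band("fence",559,577,166,175,36,44); band("slide all",t[0]+15,t[0]+80,t[1]-20,t[1]+16.5,t[2]+4,t[2]+14)
E
python3 dz.py w5
```

```text
[507.35 147.45  30.25] [ 0.11 -1.42  0.09]
slide +-10 260 37.05 495.4 499.3 132.6 155.2
slide +5 284 37.62 510.4 514.3 132.6 155.1
slide +20 309 37.99 525.4 529.3 132.5 155.1
slide +35 335 38.45 540.4 544.3 132.7 155.4
slide +45 362 38.57 550.4 554.3 132.5 155.4
slide +58 392 38.97 563.4 567.3 132.5 155.4
ledge R 674 29.87 559.0 574.8 118.0 129.0
fence 485 38.89 559.0 575.5 166.0 172.9
slide all 5864 38.5 522.4 571.4 131.8 163.9
```

```bash
python3 - <<'E'
from h import *
for f in("w3","w4","w5"):
    im,zm,K,eye,Rm=load(f+".npz"); t=np.load(f+".npz")["pos"]
    v,u=np.mgrid[0:420,0:560]; P=np.stack([(u-K[0,2])*zm/K[0,0],(v-K[1,2])*zm/K[1,1],zm],-1)@Rm.T+eye
    x,y,z=P[...,0]-t[0],P[...,1]-t[1],P[...,2]-t[2]
    k=(x>-8)&(x<62)&(abs(y)<14)&(z>3)&(z<14)&(zm>0)
    a=np.polyfit(x[k],z[k],1); b=np.polyfit(y[k],z[k],1)
    print(f,t.round(1),"top at tcp",a[1].round(2),"at +62",np.polyval(a,62).round(2),"pitch",np.degrees(a[0]).round(2),"roll",np.degrees(b[0]).round(2),x[k].max())
E
```

```text
w3 [480.1 138.7  71. ] top at tcp 7.19 at +62 6.89 pitch -0.28 roll -0.02 61.99432013200391
w4 [507.7 147.4  36.4] top at tcp 7.29 at +62 8.86 pitch 1.45 roll -0.28 61.95762074323886
w5 [507.3 147.5  30.3] top at tcp 7.3 at +62 8.8 pitch 1.38 roll -0.3 61.89875175236028
```

Since w3 the slide has pitched nose-up about 1.4° in the fingers. I'll raise it slightly and pitch the tool to level it before laying it down.

jog_arm:
  commands:
    - [-0.4, [0, 0.004, -0.02], [0, 0, 0]]
    - [-0.4, [0, 0, 0], [0, -0.03, 0]]
    - [-0.4, [0, 0, 0], [0, 0, 0]]
    - [-0.4, [0, 0, 0], [0, 0, 0]]

```text
t: 12.45
ee_pos: [507.5, 147.0, 32.3]
orientation: [3.141, 0.011, -0.036]
ft_force: [0.7, 0.1, -0.8]
width: 31.5
grasp_force: 30.0
```

```bash
cat > pl.py <<'E'
from h import *
import sys
o,d,C=wrist(sys.argv[1]); im,zm,K,eye,Rm=load(sys.argv[1]+".npz"); t=o["ee_pos"]
v,u=np.mgrid[0:420,0:560]; P=np.stack([(u-K[0,2])*zm/K[0,0],(v-K[1,2])*zm/K[1,1],zm],-1)@Rm.T+eye
x,y,z=P[...,0]-t[0],P[...,1]-t[1],P[...,2]
print(o["t"],t.round(2),o["ft_force"].round(2),o["moment"].round(3),"yaw",round(yaw(o)[0],2),yaw(o)[1].round(4))
for hi in (62,40):
    k=(x>-8)&(x<hi)&(x+t[0]<577)&(abs(y)<14)&(z>t[2]+3)&(z<t[2]+14)&(zm>0)
    A=np.c_[x[k],y[k],np.ones(k.sum())]; a=np.linalg.lstsq(A,z[k],rcond=None)[0]
    print("top@tcp",a[2].round(2),"@+65",(a[2]+65*a[0]).round(2),"pitch",np.degrees(a[0]).round(2),"roll",np.degrees(a[1]).round(2))
k=(P[...,0]>559)&(P[...,0]<576)&(P[...,1]>118)&(P[...,1]<128)&(abs(z-30)<5); print("ledge",z[k].mean().round(2))
k=(P[...,0]>559)&(P[...,0]<576)&(abs(z-39)<1.2)&(P[...,1]>163)&(P[...,1]<180)&(y>17.2); 
if k.any(): print("fence top minY",np.percentile(P[...,1][k],1).round(2))
g=im.min(2).astype(float)
for X in (30,42,50):   # slide left edge at tcp+X
    zt=a[2]+X*a[0]; q=K@(Rm.T@(np.array([t[0]+X,t[1]+16,zt])-eye)); c,r=(q[:2]/q[2]).round().astype(int)
    w=g[r-1:r+2,c-9:c+9].mean(0); e=np.diff(w); m=np.abs(e).argmax()
    dd=np.linalg.inv(K)@[c-9+m+.5,r,1]; dd=Rm@dd; pt=eye+dd*(zt-eye[2])/dd[2]; print("left@+%d"%X,pt[1].round(2),w.round()[::2])
E
python3 pl.py w6
```

```text
12.45 [507.49 147.04  32.33] [ 0.68  0.05 -0.77] [0.045 0.019 0.076] yaw 0.41 [-2.290e-02 -1.000e-04 -9.997e-01]
top@tcp 39.67 @+65 39.74 pitch 0.06 roll -0.22
top@tcp 39.63 @+65 39.97 pitch 0.3 roll -0.18
ledge 29.85
fence top minY 164.94
left@+30 163.49 [ 33.  32.  32.  33.  33. 156. 158. 157. 156.]
left@+42 163.22 [ 32.  28.  28.  29.  88. 157. 157. 156. 157.]
left@+50 163.53 [ 48.  47.  50.  35.  32. 214. 216. 216. 216.]
```

jog_arm:
  commands:
    - [-0.4, [0, 0, 0.012], [0, 0, 0]]
    - [-0.4, [0, 0, 0], [0, 0, 0]]
    - [-0.4, [0, 0, 0.004], [0, 0, 0]]
    - [-0.4, [0, 0, 0], [0, 0, 0]]

```text
t: 12.9
ee_pos: [507.2, 147.1, 30.6]
orientation: [3.141, 0.011, -0.037]
ft_force: [-0.5, 0.0, -0.2]
width: 31.9
grasp_force: 30.0
```

```bash
python3 f.py
```

```text
12.9 [507.23 147.06  30.61] [-0.46  0.02 -0.22] [0.041 0.019 0.021]
```

jog_arm:
  commands:
    - [-0.4, [0, 0, 0.003], [0, 0, 0]]
    - [-0.4, [0, 0, 0], [0, 0, 0]]

```text
t: 13.1
ee_pos: [507.3, 147.0, 30.4]
orientation: [3.141, 0.011, -0.037]
ft_force: [-0.7, -0.5, 0.6]
width: 31.3
grasp_force: 30.0
```

```bash
python3 pl.py w7
```

```text
13.1 [507.31 147.04  30.42] [-0.7  -0.48  0.57] [ 0.062  0.048 -0.019] yaw 0.41 [-2.350e-02 -2.000e-04 -9.997e-01]
top@tcp 37.75 @+65 37.98 pitch 0.2 roll -0.23
top@tcp 37.7 @+65 38.17 pitch 0.41 roll -0.17
ledge 29.87
fence top minY 164.86
left@+30 163.48 [ 28.  32.  32.  30.  33. 156. 155. 156. 157.]
left@+42 163.21 [ 30.  29.  31.  29.  88. 157. 156. 157. 156.]
left@+50 163.51 [ 84.  85.  83.  42.  29. 216. 216. 216. 216.]
```

The slide now rests on the ledge. Next I bring it against the fence in small steps.

jog_arm:
  commands:
    - [-0.4, [0, -0.008, 0.001], [0, 0, 0]]
    - [-0.4, [0, 0, 0], [0, 0, 0]]
    - [-0.4, [0, -0.004, 0], [0, 0, 0]]
    - [-0.4, [0, 0, 0], [0, 0, 0]]

```text
t: 13.55
ee_pos: [507.4, 148.3, 30.3]
orientation: [3.141, 0.011, -0.037]
ft_force: [0.3, 0.5, 0.5]
width: 31.5
grasp_force: 30.0
```

```bash
python3 f.py
```

```text
13.55 [507.4  148.3   30.32] [0.3  0.51 0.54] [-0.077 -0.051  0.021]
```

jog_arm:
  commands:
    - [-0.4, [0, -0.004, 0], [0, 0, 0]]
    - [-0.4, [0, 0, 0], [0, 0, 0]]

```text
t: 13.75
ee_pos: [507.4, 148.6, 30.3]
orientation: [3.141, 0.011, -0.037]
ft_force: [0.1, -1.9, 1.1]
width: 31.6
grasp_force: 30.0
```

```bash
python3 f.py
```

```text
13.75 [507.36 148.57  30.3 ] [ 0.06 -1.94  1.13] [-0.213 -0.079 -0.121]
```

jog_arm:
  commands:
    - [-0.4, [0.03, -0.001, -0.0007], [0, 0, 0]]
    - [-0.4, [0.03, 0, -0.0007], [0, 0, 0]]
    - [-0.4, [0.03, 0, -0.0007], [0, 0, 0]]
    - [-0.4, [0.03, 0, -0.0007], [0, 0, 0]]
    - [-0.4, [0, 0, 0], [0, 0, 0]]
    - [-0.4, [0, 0, 0], [0, 0, 0]]

```text
t: 14.35
ee_pos: [519.5, 148.6, 30.2]
orientation: [3.141, 0.011, -0.037]
ft_force: [-1.5, -4.5, 2.8]
width: 31.7
grasp_force: 30.0
```

```bash
python3 pl.py w8;python3 -c "
import cv2;i=cv2.imread('pics/w8.png')[90:290,180:380];cv2.imwrite('pics/w8c.png',cv2.resize(i,None,fx=3,fy=3,interpolation=cv2.INTER_CUBIC))"
```

```text
14.35 [519.51 148.62  30.24] [-1.5  -4.47  2.83] [-0.779  0.233 -0.101] yaw 0.41 [-2.330e-02 -3.000e-04 -9.997e-01]
top@tcp 37.56 @+65 38.16 pitch 0.53 roll -0.16
top@tcp 37.52 @+65 38.34 pitch 0.72 roll -0.1
ledge 29.87
fence top minY 165.85
left@+30 165.04 [ 30.  31.  32.  29.  28. 151. 154. 156. 155.]
left@+42 164.76 [175. 173. 172. 172. 165. 185. 191. 191. 190.]
left@+50 165.06 [218. 220. 221. 220. 220. 210. 214. 214. 214.]
```

View pics/w8c.png

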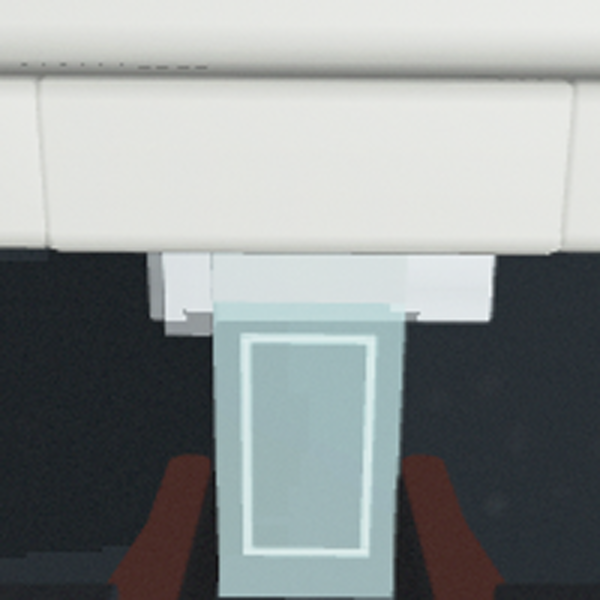

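The slide is flush against the fence (crop x 213), label up, its end short of the plunger, with 2.8 N on the ledge. I'll ease the height and pitch a little, then feed it in.

jog_arm:
  commands:
    - [-0.4, [0, 0.001, -0.003], [0, -0.007, 0]]
    - [-0.4, [0.02, 0, -0.0005], [0, 0, 0]]
    - [-0.4, [0.02, 0, -0.0005], [0, 0, 0]]
    - [-0.4, [0, 0, 0], [0, 0, 0]]

```text
t: 14.8
ee_pos: [522.7, 148.6, 30.5]
orientation: [3.141, 0.011, -0.048]
ft_force: [-3.1, -4.2, 3.4]
width: 31.9
grasp_force: 30.0
```

```bash
python3 pl.py w9
```

```text
14.8 [522.73 148.6   30.48] [-3.08 -4.17  3.44] [-0.682  0.538 -0.088] yaw 0.42 [-3.070e-02 -6.000e-04 -9.995e-01]
top@tcp 37.79 @+65 38.16 pitch 0.32 roll -0.19
top@tcp 37.77 @+65 38.28 pitch 0.45 roll -0.19
ledge 29.92
fence top minY 165.85
left@+30 165.02 [ 31.  31.  29.  30.  32. 150. 156. 155. 155.]
left@+42 164.74 [146. 148. 147. 147. 141. 185. 190. 190. 190.]
left@+50 166.02 [216. 216. 216. 216. 217. 216. 216. 216. 217.]
```

jog_arm:
  commands:
    - [-0.4, [0.02, 0, -0.0005], [0, 0, 0]]
    - [-0.4, [0.02, 0, -0.0005], [0, 0, 0]]
    - [-0.4, [0.01, 0, -0.0003], [0, 0, 0]]
    - [-0.4, [0, 0, 0], [0, 0, 0]]

```text
t: 15.25
ee_pos: [527.3, 148.6, 30.5]
orientation: [3.141, 0.012, -0.049]
ft_force: [-4.9, -5.0, 4.4]
width: 31.8
grasp_force: 30.0
```

```bash
python3 f.py
```

```text
15.25 [527.34 148.56  30.48] [-4.89 -5.04  4.45] [-0.803  0.684 -0.083]
```

jog_arm:
  commands:
    - [-0.4, [0, 0.0015, -0.002], [0, 0, 0]]
    - [-0.4, [0.01, 0, -0.0003], [0, 0, 0]]
    - [-0.4, [0.01, 0, -0.0003], [0, 0, 0]]
    - [-0.4, [0, 0, 0], [0, 0, 0]]

```text
t: 15.65
ee_pos: [528.5, 148.5, 30.5]
orientation: [3.14, 0.012, -0.052]
ft_force: [-6.8, -2.9, 5.1]
width: 31.7
grasp_force: 30.0
```

```bash
python3 f.py
```

```text
15.65 [528.47 148.52  30.53] [-6.81 -2.9   5.12] [-4.410e-01  1.089e+00  1.000e-03]
```

jog_arm:
  commands:
    - [-0.4, [0.01, 0, -0.0003], [0, 0, 0]]
    - [-0.4, [0.01, 0, -0.0003], [0, 0, 0]]
    - [-0.4, [0, 0, 0], [0, 0, 0]]

```text
t: 15.95
ee_pos: [530.0, 148.5, 30.5]
orientation: [3.14, 0.012, -0.053]
ft_force: [-8.2, -2.9, 7.3]
width: 31.6
grasp_force: 30.0
```

```bash
python3 pl.py w10
```

```text
15.95 [530.04 148.49  30.53] [-8.16 -2.94  7.33] [-0.454  1.346 -0.007] yaw 0.42 [-3.380e-02 -9.000e-04 -9.994e-01]
top@tcp 37.81 @+65 38.3 pitch 0.44 roll -0.09
top@tcp 37.81 @+65 38.3 pitch 0.44 roll -0.09
ledge 29.91
fence top minY 165.93
left@+30 164.91 [146. 146. 146. 147. 144. 158. 156. 155. 156.]
left@+42 168.11 [222. 222. 222. 222. 222. 223. 223. 223. 223.]
left@+50 168.85 [222. 223. 223. 223. 223. 223. 223. 224. 224.]
```

jog_arm:
  commands:
    - [-0.4, [0, 0, -0.004], [0, 0, 0]]
    - [-0.4, [0, 0, 0], [0, 0, 0]]

```text
t: 16.2
ee_pos: [530.8, 148.5, 30.7]
orientation: [3.14, 0.012, -0.051]
ft_force: [-4.5, -3.6, 1.3]
width: 31.4
grasp_force: 30.0
```

```bash
python3 f.py
```

```text
16.2 [530.77 148.53  30.72] [-4.54 -3.6   1.28] [-0.613  0.795 -0.048]
```

jog_arm:
  commands:
    - [-0.4, [0.01, 0, -0.0005], [0, 0, 0]]
    - [-0.4, [0.01, 0, -0.0005], [0, 0, 0]]
    - [-0.4, [0, 0, 0], [0, 0, 0]]

```text
t: 16.5
ee_pos: [532.7, 148.5, 30.7]
orientation: [3.14, 0.012, -0.051]
ft_force: [-5.0, -3.1, 2.0]
width: 31.4
grasp_force: 30.0
```

```bash
python3 f.py
```

```text
16.5 [532.65 148.52  30.69] [-5.03 -3.11  2.01] [-0.523  0.863 -0.073]
```

Good: a low push with little load on the ledge. I'll continue in 1 mm steps towards the wall, expected near x = 535.

jog_arm:
  commands:
    - [-0.4, [0.01, 0, -0.0005], [0, 0, 0]]
    - [-0.4, [0.01, 0, -0.0005], [0, 0, 0]]
    - [-0.4, [0, 0, 0], [0, 0, 0]]

```text
t: 16.8
ee_pos: [534.4, 148.5, 30.7]
orientation: [3.14, 0.011, -0.052]
ft_force: [-5.1, -3.8, 2.6]
width: 31.6
grasp_force: 30.0
```

```bash
python3 f.py
```

```text
16.8 [534.36 148.5   30.7 ] [-5.06 -3.77  2.62] [-0.541  0.96  -0.042]
```

jog_arm:
  commands:
    - [-0.4, [0.01, 0, -0.0005], [0, 0, 0]]
    - [-0.4, [0, 0, 0], [0, 0, 0]]

```text
t: 17.0
ee_pos: [535.2, 148.5, 30.7]
orientation: [3.14, 0.012, -0.053]
ft_force: [-7.4, -3.3, 2.6]
width: 31.6
grasp_force: 30.0
```

```bash
python3 f.py
```

```text
17.0 [535.16 148.5   30.69] [-7.39 -3.31  2.6 ] [-0.534  1.094 -0.055]
```

jog_arm:
  commands:
    - [-0.4, [0.01, 0, -0.0005], [0, 0, 0]]
    - [-0.4, [0, 0, 0], [0, 0, 0]]

```text
t: 17.2
ee_pos: [535.8, 148.5, 30.7]
orientation: [3.14, 0.012, -0.054]
ft_force: [-6.8, -2.3, 3.7]
width: 31.6
grasp_force: 30.0
```

```bash
python3 f.py
```

```text
17.2 [535.8  148.51  30.67] [-6.75 -2.33  3.68] [-0.419  1.18  -0.104]
```

jog_arm:
  commands:
    - [-0.4, [0.007, 0, -0.0005], [0, 0, 0]]
    - [-0.4, [0, 0, 0], [0, 0, 0]]

```text
t: 17.4
ee_pos: [535.8, 148.5, 30.7]
orientation: [3.14, 0.011, -0.056]
ft_force: [-8.9, -1.6, 6.0]
width: 31.3
grasp_force: 30.0
```

```bash
python3 f.py
```

```text
17.4 [535.85 148.47  30.66] [-8.95 -1.63  6.04] [-0.339  1.588 -0.05 ]
```

```bash
python3 pl.py w11; python3 - <<'E'
from h import *
def er(g,c,r0,r1,s):
    w=g[r0:r1,c-8:c+8].mean(1); d=np.diff(w)*s; k=d.argmax(); return r0+k+.5+.0
for f in("w3","w8","w11"):
    im,zm,K,eye,Rm=load(f+".npz"); t=np.load(f+".npz")["pos"]; g=im.min(2).astype(float)
    q=K@(Rm.T@(np.array([t[0]-11,t[1],t[2]+7.1])-eye)); c,r=(q[:2]/q[2]).round().astype(int)
    tail=cast([[c,er(g,c,r-14,r+12,-1)]],K,eye,Rm,t[2]+7.2)[0]
    q=K@(Rm.T@(np.array([558,t[1]-22,30])-eye)); c,r=(q[:2]/q[2]).round().astype(int)
    led=cast([[c,er(g,c,r-14,r+14,-1)]],K,eye,Rm,30)[0]
    print(f,"tail x",tail[0].round(2),"rel tcp",(tail[0]-t[0]).round(2),"ledge front",led[0].round(2))
i=cv2.imread('pics/w11.png')[120:320,180:380];cv2.imwrite('pics/w11c.png',cv2.resize(i,None,fx=3,fy=3,interpolation=cv2.INTER_CUBIC))
E
```

```text
17.4 [535.85 148.47  30.66] [-8.95 -1.63  6.04] [-0.339  1.588 -0.05 ] yaw 0.41 [-0.0356 -0.0012 -0.9994]
top@tcp 38.0 @+65 38.03 pitch 0.02 roll -0.16
top@tcp 38.0 @+65 38.03 pitch 0.02 roll -0.16
ledge 29.91
fence top minY 165.76
left@+30 164.9 [147. 147. 147. 146. 144. 184. 192. 192. 192.]
left@+42 168.1 [224. 224. 224. 224. 223. 223. 223. 224. 223.]
left@+50 161.02 [224. 224. 224. 224. 225. 225. 225. 225. 225.]
w3 tail x 468.97 rel tcp -11.13 ledge front 557.97
w8 tail x 507.74 rel tcp -11.77 ledge front 558.37
w11 tail x 524.07 rel tcp -11.78 ledge front 558.4
```

View pics/w11c.png

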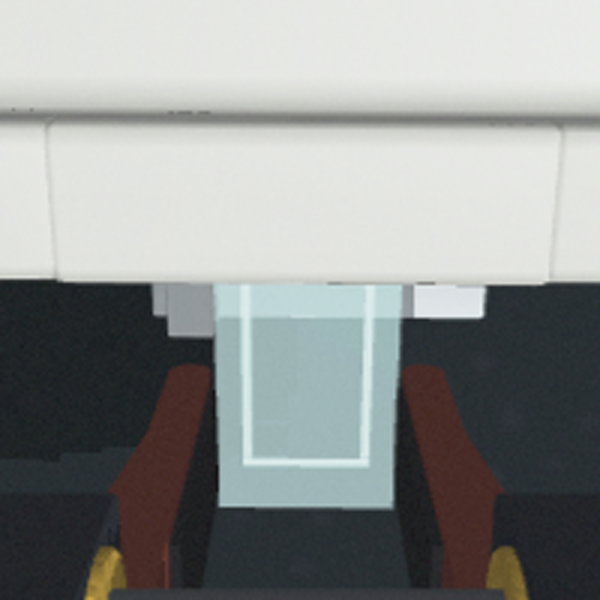

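The tail is 34.3 mm in front of the ledge edge, against 34 mm when home, and the slide is flush and level. I'll add a little more push to confirm the wall.

jog_arm:
  commands:
    - [-0.4, [0.005, -0.001, -0.003], [0, 0, 0]]
    - [-0.4, [0, 0, 0], [0, 0, 0]]
    - [-0.4, [0.005, 0, -0.0005], [0, 0, 0]]
    - [-0.4, [0, 0, 0], [0, 0, 0]]
    - [-0.4, [0, 0, 0], [0, 0, 0]]

```text
t: 17.95
ee_pos: [535.9, 148.5, 30.7]
orientation: [3.14, 0.011, -0.059]
ft_force: [-11.2, -2.3, 4.9]
width: 31.8
grasp_force: 30.0
```

```bash
python3 f.py
```

```text
17.95 [535.88 148.47  30.66] [-11.21  -2.28   4.94] [-0.326  1.846 -0.072]
```

jog_arm:
  commands:
    - [-0.4, [0, 0, 0], [0, 0, 0]]
    - [-0.4, [0, 0, 0], [0, 0, 0]]
    - [-0.4, [0, 0, 0], [0, 0, 0]]
    - [-0.4, [0, 0, 0], [0, 0, 0]]
    - [-0.4, [0, 0, 0], [0, 0, 0]]

```text
t: 18.45
ee_pos: [535.8, 148.5, 30.7]
orientation: [3.14, 0.011, -0.059]
ft_force: [-10.6, -2.5, 4.4]
width: 31.7
grasp_force: 30.0
```

```bash
python3 pl.py w12 && python3 -c "
from workcell import close_job; print(close_job())"
```

```text
18.45 [535.84 148.47  30.67] [-10.61  -2.52   4.45] [-0.294  1.855 -0.08 ] yaw 0.41 [-0.0375 -0.0015 -0.9993]
top@tcp 37.97 @+65 38.06 pitch 0.09 roll -0.29
top@tcp 37.97 @+65 38.06 pitch 0.09 roll -0.29
ledge 29.83
fence top minY 165.74
left@+30 164.9 [145. 146. 147. 147. 143. 184. 191. 192. 191.]
left@+42 164.12 [224. 224. 224. 223. 224. 224. 223. 224. 224.]
left@+50 168.84 [225. 225. 224. 224. 225. 225. 225. 225. 225.]
the job is handed in; nothing more can be done
None
```

I handed the job in at about 18.5 s with the notched slide label up and flush on the fence, still gripped and held against the end wall with about 11 N. The slide's position and the firm stop show the plunger is fully home; I had no direct plunger reading.

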